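# Sort cups and spice jars onto their service trays

### The job

Sort the mixed row at the front of the bar: stand the two small cups (blue and peach) on the wooden tray with the white round mats, and the two red-capped spice jars on the wooden tray with the black round mats. Each goes upright on a mat of its own, its foot wholly on the mat. Do not tip anything over, and leave the service bell where it stands.

Things in the scene. Friction and masses are not known exactly. Their poses are not given: they have to be found in the camera images.
- blue_cup: Small blue-grey ceramic cup with one ear, standing upright, 53 mm high. Bowl 65 mm across at the rim (nearly straight from 18 mm up), 47 mm at the foot. The ear stands out 18 mm on the -y side. Origin: at foot level, 9 mm off the bowl's axis towards the ear (axis at x = 0, y = +9 mm); z up. At the start the ear points to the robot within about 30 degrees; grip across the bowl along its x.
- peach_cup: Small peach-orange ceramic cup with one ear, standing upright, 53 mm high. Bowl 65 mm across at the rim (nearly straight from 18 mm up), 47 mm at the foot. The ear stands out 18 mm on the -y side. Origin: at foot level, 9 mm off the bowl's axis towards the ear (axis at x = 0, y = +9 mm); z up. At the start the ear points to the robot within about 30 degrees; grip across the bowl along its x.
- cinnamon_jar: Round spice jar with a red cap, dark label, the shorter one, standing upright, 98 mm high, body 42 to 44 mm across, cap 44 to 45 mm across and 20 mm high (fixed on). Origin: centre of the underside; z up along its axis, yaw has no meaning.
- cocoa_jar: Round spice jar with a red cap, white and green label, the taller one, standing upright, 108 mm high, body 42 to 44 mm across, cap 44 to 45 mm across and 20 mm high (fixed on). Origin: centre of the underside; z up along its axis, yaw has no meaning.
- cup_mat_a: Right-hand round white mat (78 mm across, 2 mm thick) on the fixed wooden tray. Origin: centre of the mat's underside, on the tray's 8 mm floor, so its top is 10 mm above the worktop. y: along the tray, to the left seen from the robot (within 4 degrees); x: away from the robot. Mats 100 mm apart. Tray 130 (x) by 200 mm (y); its long edges carry rims 8 mm wide, 16 mm high; ends open.
- cup_mat_b: Left-hand round white mat (78 mm across, 2 mm thick) on the fixed wooden tray. Origin: centre of the mat's underside, on the tray's 8 mm floor, so its top is 10 mm above the worktop. y: along the tray, to the left seen from the robot (within 4 degrees); x: away from the robot. Mats 100 mm apart. Tray 130 (x) by 200 mm (y); its long edges carry rims 8 mm wide, 16 mm high; ends open.
- jar_mat_a: Right-hand round black mat (78 mm across, 2 mm thick) on the fixed wooden tray. Origin: centre of the mat's underside, on the tray's 8 mm floor, so its top is 10 mm above the worktop. y: along the tray, to the left seen from the robot (within 4 degrees); x: away from the robot. Mats 100 mm apart. Tray 130 (x) by 200 mm (y); its long edges carry rims 8 mm wide, 16 mm high; ends open.
- jar_mat_b: Left-hand round black mat (78 mm across, 2 mm thick) on the fixed wooden tray. Origin: centre of the mat's underside, on the tray's 8 mm floor, so its top is 10 mm above the worktop. y: along the tray, to the left seen from the robot (within 4 degrees); x: away from the robot. Mats 100 mm apart. Tray 130 (x) by 200 mm (y); its long edges carry rims 8 mm wide, 16 mm high; ends open.
- bell: Brass-coloured service bell with a black base, 68 mm across, 53 mm high, loose among the cups and jars; it stays where it is. Origin: centre of the underside.

How it is judged (in metres and radians):
At the end, for the whole second after the job is handed in: Both cups stand on the two white mats and both jars on the two black mats, one on each, every foot centred on its mat within about 16 mm (its foot wholly on the mat), resting on it, upright within 0.1 rad, released and at rest ((((x of cup_mat_a in the frame of blue_cup between -0.016 and 0.016 m and y of cup_mat_a in the frame of blue_cup between -0.007 and 0.025 m and z of blue_cup in the frame of cup_mat_a between -0.002 and 0.005 m) and (x of cup_mat_b in the frame of peach_cup between -0.016 and 0.016 m and y of cup_mat_b in the frame of peach_cup between -0.007 and 0.025 m and z of peach_cup in the frame of cup_mat_b between -0.002 and 0.005 m)) or ((x of cup_mat_b in the frame of blue_cup between -0.016 and 0.016 m and y of cup_mat_b in the frame of blue_cup between -0.007 and 0.025 m and z of blue_cup in the frame of cup_mat_b between -0.002 and 0.005 m) and (x of cup_mat_a in the frame of peach_cup between -0.016 and 0.016 m and y of cup_mat_a in the frame of peach_cup between -0.007 and 0.025 m and z of peach_cup in the frame of cup_mat_a between -0.002 and 0.005 m))) and (((horizontal distance between cinnamon_jar and jar_mat_a below 0.018 m and z of cinnamon_jar in the frame of jar_mat_a between -0.002 and 0.005 m) and (horizontal distance between cocoa_jar and jar_mat_b below 0.018 m and z of cocoa_jar in the frame of jar_mat_b between -0.002 and 0.005 m)) or ((horizontal distance between cinnamon_jar and jar_mat_b below 0.018 m and z of cinnamon_jar in the frame of jar_mat_b between -0.002 and 0.005 m) and (horizontal distance between cocoa_jar and jar_mat_a below 0.018 m and z of cocoa_jar in the frame of jar_mat_a between -0.002 and 0.005 m))) and angle between each of blue_cup, peach_cup, cinnamon_jar, cocoa_jar's own z axis and vertical below 0.1 rad and linear speed of each of blue_cup, peach_cup, cinnamon_jar, cocoa_jar below 0.02 m/s and contact force between the fingers and blue_cup below 0.1 N and contact force between the fingers and peach_cup below 0.1 N and contact force between the fingers and cinnamon_jar below 0.1 N and contact force between the fingers and cocoa_jar below 0.1 N); the robot touches nothing.
It fails at once if the service bell is pushed more than 20 mm from its place (distance of bell from where it was at the start of the episode above 0.02 m).
It fails at once if a cup, a jar or the bell is tipped over (angle between any of blue_cup, peach_cup, cinnamon_jar, cocoa_jar, bell's own z axis and vertical above 0.8 rad).
It also fails if it takes over 109 s, if anything falls off the work surface, if the arm or the gripper's body presses on something with over 40 N, if the wrist force passes 120 N, or if a joint passes its speed limit or range.

### The arm

A 6-joint arm with a two-finger parallel gripper is mounted at the origin on a cart in front of the work surface, level with it; the furniture and walls round the work are solid. World frame = base frame: x ahead of the robot, y to its left, z up, the work surface at z = 0. Lengths are in mm, angles in rad, forces in N, time in s.
With the tool pointing down it reaches from about 325 to 775 mm from the base axis. Payload 5.5 kg.
Tool frame: the origin (TCP) lies at the very end of the fingers, on their centre line; the grasp point (between the pads) lies 19 mm behind it; z points along the fingers, y is the line along which they close (so a half turn about z gives the same grasp; the last joint's range is limited). The gripper opens to 88 mm and grips with 3 to 60 N. Pads are 20 mm wide; open, the fingers measure 115 mm over their backs; the gripper's body (75 mm by 178 mm) begins 61 mm behind the grasp point.
Start: joints at [-1.335, 0.091, 1.231, -0, 1.82, -0.057], TCP at [173.18, -574.478, 222.631] pointing down, gripper open.
Joint ranges: [-2.87, 2.87], [-0.86, 2.18], [0.17, 2.46], [-1.51, 4.65], [0.06, 2.69], [-2.65, 2.65]. Speed limits (rad/s): [2.57, 2.57, 3.01, 3.14, 3.14, 3.14].

### API

Orientations are given as a rotation vector (axis times angle).
In Python, from rig import read_state, get_image, camera_params, finish_job, trace gives the robot as it stands.
- The arm moves only by the tool creep_tool, called as name(argument=value, ...), one argument or row to a line, values as JSON. Schema: {"type":"object","properties":{"deltas":{"type":"array","items":{"type":"array","items":{"type":"number"},"minItems":5,"maxItems":5},"minItems":1,"maxItems":8},"grip_force":{"type":"number"},"only":{"type":"string"},"quiet":{"type":"boolean"},"lines":{"type":"string"}},"required":["deltas"],"additionalProperties":false}. deltas is a list of rows, 1 to 8 of them, each of 5 numbers: dx, dy, dz in shares of the most that a row can go, 1 being 50 mm, then a turn about the tool's z in a scale on which 1.0 is 2 rad, then the opening from 0.0 (shut) to 1.0 (fully open); each row shifts and turns the commanded pose from where the row before left it, along the tool's axes as they then stand; what a row does not reach is not made up. A row lasts 1/10 s, in which the tool goes at most 50 mm and 0.15 rad, less where a joint would pass 70% of its speed; a pose out of reach is approached as far as the arm can. The fingers move at their own pace and stop on an object; grip_force is the grip in N (left out, the last holds). Time passes only in rows, so rows that do not move let the fingers close. The tool returns the time, the measured TCP pose, the force, the opening and the grip force at its end. only (a regular expression) keeps the lines of the reply that match it, lines (a string "A,B") keeps lines A to B, and quiet returns only ok. No shift or turn number may pass 1 either way. Input that does not fit is refused with a message, and nothing moves.
- read_state(): the state, without advancing time (a new reading comes with each control period).
- get_image(name): name is "scene" or "top" or "wrist"; returns the picture (480x640x3 uint8, red, green, blue); there is no depth.
- camera_params(name): a dict with "K" (3x3 intrinsics, pixels), "T" (4x4, takes a point from camera to world coordinates); the wrist camera has in their place "mount" (4x4, takes a point from camera to tool coordinates, whose origin is the TCP and whose axes are the flange's). Camera axes: x right, y down, z forward; pixel columns grow to the right and rows downward; lengths in mm; the calibration is good to about 2 mm. The wrist camera is an equidistant fisheye: a pixel r from the principal point sees the ray r / f radians off the axis. A picture is of the moment at which its call begins: read the wrist's pose just before it. camera_params takes no time and is no camera call.
- finish_job(): hands the job in; it is judged then, once.
Trained networks look in the newest picture that a camera, given by its name, has taken for a name from the list of things; names that differ only in an ending like _2 or _b are one class to them, and where a whole thing is asked for, a point or a joint stands for the part that bears it (a point fixed in the world has none). Each returns a list of dicts, best first, with "conf" (0 to 1); they miss things now and then, are a little off and sometimes report something else, mostly with a low value. They report only what shows in the picture. A call takes as long as a camera call.
- trace(camera, thing): "pixels" (480x640 bool, what is visible of it) and "location" ([column, row] in pixels, amid what is visible of it).
The state is a dict: "time_s": time; "joints": joint angles; "joint_vel": joint speeds; "joint_torque": joint torques, N m; "eef_pos": TCP position; "eef_rot": TCP orientation; "ft_force": force on the tool from outside, world axes, zero at the start; "wrist_torque": the same for the moment, N m; "grip_width": opening from 0.0 (shut) to 1.0 (fully open); "grasp_force": force on a finger pad.
Only numpy, scipy, OpenCV 4.12 (cv2) and the standard library are available. Lean on these libraries where they do the work, as an engineer would, in place of code of your own. Each camera call takes 0.05 s, during which the arm holds its last target. There are 200 camera calls.

## Working session

There is one attempt and no reset: what is moved stays moved. The work goes in short steps, Python scripts to look and compute and a tool call to move; the robot and the scene stay as the last step left them, time stands still between calls to the robot, and variables do not carry over. Pictures are saved under pics/ and viewed, at most 14 in all, crops included, and the job is handed in when it is done.

```bash
ls; mkdir -p pics
```

Create h.py:
```python
import numpy as np, cv2
from rig import *
def ray(cam,px):
    p=camera_params(cam);K=np.array(p["K"]);T=np.array(p["T"])
    d=T[:3,:3]@np.linalg.inv(K)@np.array([px[0],px[1],1.]);return T[:3,3],d
def at_z(cam,px,z):
    o,d=ray(cam,px);return (o+d*(z-o[2])/d[2])[:2]
def save(cam,n): 
    im=get_image(cam);cv2.imwrite(f"pics/{n}.png",np.ascontiguousarray(im[:,:,::-1]));return im
```

Run:
```python
from h import *
np.set_printoptions(precision=1,suppress=True)
for c in("top","scene"):
    save(c,c+"0");p=camera_params(c);print(c,p["K"],p["T"])
    for t in "blue_cup peach_cup cinnamon_jar cocoa_jar cup_mat_a jar_mat_a bell".split():
        for r in trace(c,t)[:3]:
            m=r["pixels"];ys,xs=np.nonzero(m)
            print(c,t,round(r["conf"],2),np.array(r["location"]),xs.min(),xs.max(),ys.min(),ys.max(),m.sum(),at_z(c,r["location"],0 if c=="scene" else (10 if "mat" in t else 50)))
print(camera_params("wrist"));print(read_state())
```

```text
pics
top [[452.4   0.  321.2]
 [  0.  452.4 249.9]
 [  0.    0.    1. ]] [[ -0.   -1.    0.1 382.2]
 [ -1.    0.   -0.   25.8]
 [  0.   -0.1  -1.  905.5]
 [  0.    0.    0.    1. ]]
top blue_cup 0.98 [379.4 274.9] 364 398 255 298 980 [ 425.9 -106.4]
top blue_cup 0.21 [197.7 203.5] 177 215 188 225 1159 [569.2 237.4]
top peach_cup 0.81 [443.5 281.7] 427 463 264 305 1050 [ 410.5 -228.1]
top cinnamon_jar 0.93 [252.4 282.5] 239 269 270 294 614 [416.3 133.8]
top cocoa_jar 0.88 [185.9 290. ] 166 205 275 301 869 [404.8 257.9]
top cocoa_jar 0.58 [318.7 271.1] 304 338 254 287 960 [435.3   8.7]
top cup_mat_a 0.9 [305.  207.4] 284 322 191 228 1174 [566.5  32.8]
top cup_mat_a 0.85 [352.9 210.9] 335 371 191 227 1092 [557.8 -63.5]
top jar_mat_a 0.95 [198.3 204.6] 177 215 187 225 1216 [575.7 246. ]
top jar_mat_a 0.74 [242.9 201.2] 227 265 185 222 1184 [581.2 157.1]
top bell 0.74 [186.2 289.3] 166 205 275 300 836 [406.1 257.3]
top bell 0.65 [322.7 271.2] 304 338 254 287 974 [435.    1.1]
scene [[542.1   0.  318.1]
 [  0.  542.1 235.8]
 [  0.    0.    1. ]] [[ -0.9  -0.3   0.4  72.7]
 [ -0.5   0.6  -0
[... 662 characters left out ...]
1 201 728 [ 426.2 -268.3]
{'K': array([[371.6,   0. , 320.1],
       [  0. , 371.6, 246. ],
       [  0. ,   0. ,   1. ]]), 'mount': array([[   0. ,   -1. ,   -0.3,   83.4],
       [   1. ,   -0. ,    0. ,   -0.7],
       [  -0. ,   -0.3,    1. , -162.7],
       [   0. ,    0. ,    0. ,    1. ]])}
{'time_s': 0.8, 'joints': array([-1.3,  0.1,  1.2,  0. ,  1.8, -0.1]), 'joint_vel': array([-0.,  0.,  0.,  0., -0., -0.]), 'joint_torque': array([ -0. , -44.6, -40.6,   0.1,   0. ,   0. ]), 'eef_pos': array([ 173.2, -574.5,  222.7]), 'eef_rot': array([3.1, 0.5, 0. ]), 'ft_force': array([-0.3,  0.2, -0.2]), 'wrist_torque': array([ 0., -0., -0.]), 'grasp_force': 0.0, 'grip_width': 0.9984472163846495}
```

Run:
```python
import cv2
a=cv2.imread("pics/top0.png")[170:320,150:480];cv2.imwrite("pics/t0c.png",cv2.resize(a,(792,360),interpolation=cv2.INTER_CUBIC))
```

```text
(no output)
```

View pics/t0c.png

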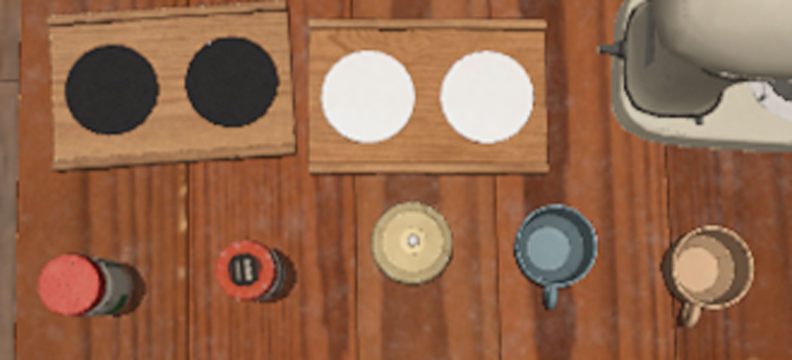

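View pics/scene0.png

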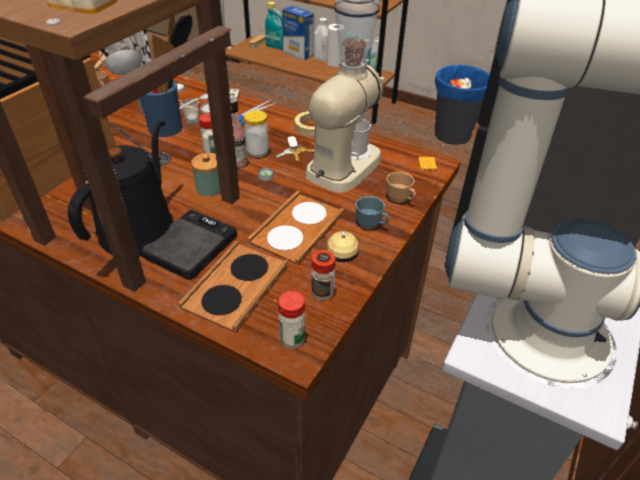

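The top view shows, from left to right, the cocoa jar (cap ~180,288), cinnamon jar (~253,282), bell (~322,271), blue cup (~382,272) and peach cup (~447,281). The black mats are at about (197,207) and (247,204), the white mats at (303,210) and (353,210). The networks' "cocoa/bell" confusions are wrong. The scene view shows a shelf post behind the trays.

Create m.py:
```python
from h import *
from scipy.spatial.transform import Rotation as R
np.set_printoptions(precision=1,suppress=True)
def hullc(m):
    c=max(cv2.findContours(m.astype(np.uint8),cv2.RETR_EXTERNAL,cv2.CHAIN_APPROX_NONE)[0],key=cv2.contourArea)
    M=cv2.moments(cv2.convexHull(c));return np.array([M["m10"],M["m01"]])/M["m00"],np.sqrt(M["m00"]/np.pi)
def red(im):
    h=cv2.cvtColor(np.ascontiguousarray(im),cv2.COLOR_RGB2HSV);return ((h[:,:,0]<6)|(h[:,:,0]>174))&(h[:,:,1]>140)&(h[:,:,2]>130)
```

Run:
```python
from m import *
im=get_image("top")
k=cv2.getStructuringElement(cv2.MORPH_ELLIPSE,(13,13))
for t in("blue_cup","peach_cup"):
    m=trace("top",t)[0]["pixels"].astype(np.uint8)
    m=cv2.morphologyEx(m,cv2.MORPH_CLOSE,k);o=cv2.morphologyEx(m,cv2.MORPH_OPEN,k)
    c,r=hullc(o);e=(m>0)&(o==0);ys,xs=np.nonzero(e);f=ys>c[1]+r-2
    ax=at_z("top",c,53);ear=at_z("top",(xs[f].mean(),ys[f].mean()),30)
    print(t,c,r*850/452,"axis",ax,"ear dir",ear-ax,np.degrees(np.arctan2(*(ear-ax)[::-1])))
for t,p,h in(("cinn",(253,282),98),("cocoa",(180,288),108)):
    m=np.zeros((480,640),bool);m[p[1]-25:p[1]+25,p[0]-25:p[0]+25]=1
    c,r=hullc(m&red(im));print(t,c,r*810/452,at_z("top",c,h-10))
g=cv2.cvtColor(np.ascontiguousarray(im),cv2.COLOR_RGB2HSV)
for t,p in(("jb",(197,207)),("ja",(247,204)),("cb",(303,210)),("ca",(353,210))):
    m=np.zeros((480,640),bool);m[p[1]-23:p[1]+23,p[0]-23:p[0]+23]=1
    q=(g[:,:,2]<70) if t[0]=="j" else (g[:,:,1]<60)&(g[:,:,2]>150)
    c,r=hullc(m&q);print(t,c,r*895/452,at_z("top",c,10))
r=trace("top","bell");print(at_z("top",(322,271),25))
s=read_state();print(R.from_rotvec(s["eef_rot"]).as_matrix())
```

```text
blue_cup [381.6 272.3] 32.39019113029348 axis [ 430.5 -110.2] ear dir [-41.5   2.5] 176.6131048255763
peach_cup [445.3 281.3] 33.36596580338113 axis [ 411.2 -230.8] ear dir [-37.2   9.7] 165.39051463327493
cinn [256. 288.] 11.167386907658004 [404.8 122.7]
cocoa [178.5 288.2] 22.03527386662836 [407.  257.9]
jb [196.  207.1] 36.611017988890936 [570.7 250.5]
ja [246.  203.9] 36.61953911503655 [575.5 150.9]
cb [302.9 209.9] 37.950068887293696 [561.6  37.1]
ca [352.4 210. ] 37.818297416906454 [559.8 -62.5]
[437.    1.7]
[[ 1.   0.3  0. ]
 [ 0.3 -1.   0. ]
 [ 0.  -0.  -1. ]]
```

Run:
```python
from m import *
s=read_state();M=R.from_rotvec(s["eef_rot"]).as_matrix();print(np.arctan2(M[1,0],M[0,0]).round(3))
for p in((130,288),(228,203)): print(at_z("scene",p,0))
o,d=ray("top",(400,190));q,e=ray("scene",(320,178))
A=np.stack([d,-e],1);t=np.linalg.lstsq(A,q-o,rcond=None)[0];print(o+t[0]*d,q+t[1]*e)
print(at_z("top",(252.9,282.2),88))
```

```text
0.293
[751.9 310.9]
[748.9  -7.3]
[ 591.4 -153.7   42.8] [ 583.9 -156.9   41.7]
[415.3 128.1]
```

View pics/top0.png

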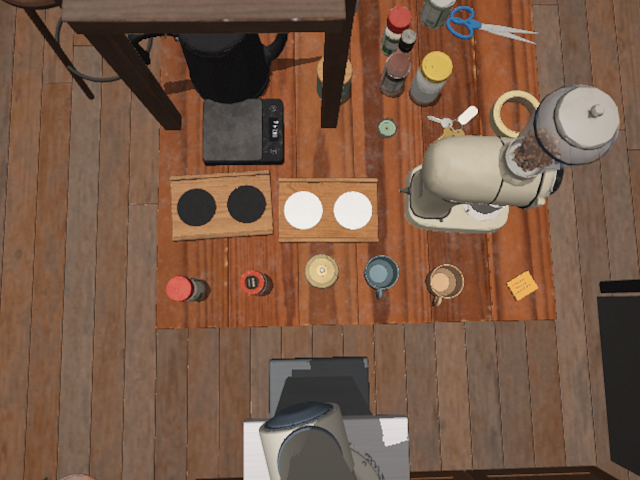

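The full top view shows shelf posts near (170,120) and (330,120), i.e. x≈750, and a grinder to the right with its left edge near column 408. Both are clear of the trays. The cups will go on with the fingers along x, away from the grinder. Peach cup first: translate, then turn.

The manual's scale: shifts go in shares of 50 mm and turns go in shares of 2 rad. Converting my numbers, 36 mm is 0.72, -29 mm is -0.58.

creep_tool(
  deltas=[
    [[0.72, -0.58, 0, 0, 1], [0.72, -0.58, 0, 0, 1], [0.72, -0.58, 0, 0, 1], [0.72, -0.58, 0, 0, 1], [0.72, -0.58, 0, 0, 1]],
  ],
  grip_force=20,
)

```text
refused: deltas[0][0]: [0.72, -0.58, 0, 0, 1] is not of type 'number' (schema: type "number"). Nothing was moved.
```

Nothing moved. I misread the format; it is a list of rows, each a list of 5 numbers. Resending.

creep_tool(
  deltas=[
    [0.72, -0.58, 0, 0, 1],
    [0.72, -0.58, 0, 0, 1],
    [0.72, -0.58, 0, 0, 1],
    [0.72, -0.58, 0, 0, 1],
    [0.72, -0.58, 0, 0, 1],
  ],
  grip_force=20,
)

```text
time_s: 1.5
eef_pos: [304.3, -382.1, 222.7]
eef_rot: [3.108, 0.458, 0.001]
ft_force: [1.5, -0.1, 1.1]
grip_width: 1.003
grasp_force: 0.0
```

creep_tool(
  deltas=[
    [0, 0, 0, -0.075, 1],
    [0, 0, 0, -0.075, 1],
    [0, 0, 0, -0.075, 1],
    [0, 0, 0, -0.075, 1],
    [0, 0, 0, -0.075, 1],
    [0, 0, 0, -0.075, 1],
    [0, 0, 0, -0.075, 1],
    [0, 0, 0, -0.075, 1],
  ],
)

```text
time_s: 2.3
eef_pos: [303.7, -383.7, 222.7]
eef_rot: [2.3, 2.14, -0.0]
ft_force: [0.1, -0.1, 0.2]
grip_width: 1.001
grasp_force: 0.0
```

creep_tool(
  deltas=[
    [0, 0, 0, -0.075, 1],
    [0, 0, 0, -0.075, 1],
    [0, 0, 0, -0.075, 1],
    [0, 0, 0, -0.075, 1],
    [0, 0, 0, -0.075, 1],
    [0, 0, 0, -0.075, 1],
    [0, 0, 0, -0.075, 1],
    [0, 0, 0, -0.075, 1],
  ],
)

```text
time_s: 3.1
eef_pos: [303.7, -383.7, 222.7]
eef_rot: [0.69, 3.065, -0.0]
ft_force: [1.3, 0.2, -0.2]
grip_width: 1.0
grasp_force: 0.0
```

Create go.py:
```python
import sys
from m import *
s=read_state();M=R.from_rotvec(s["eef_rot"]).as_matrix();a=np.arctan2(M[1,0],M[0,0])
v=[float(x) for x in sys.argv[1:]]
p=np.array(s["eef_pos"]);print("t",round(s["time_s"],1),"pos",p,"a",a.round(3),"tilt",M[2,2].round(4),"grip",round(s["grip_width"],3),s["grasp_force"])
for i in range(0,len(v),3): print("tool delta",(np.array(v[i:i+3])-p)@M)
```

```bash
python3 go.py 411.5 -232 120
```

```text
t 3.1 pos [ 303.7 -383.7  222.7] a 2.699 tilt -1.0 grip 1.0 0.0
tool delta [-32.5 183.3 102.7]
```

In the tool's units: 35.4 mm is 0.708, -11.6 mm is -0.232, -0.14 rad / 2 = -0.07.

creep_tool(
  deltas=[
    [0, 0, 0, -0.07, 1],
    [-0.232, 0.708, 0.4, 0, 1],
    [-0.232, 0.708, 0.4, 0, 1],
    [-0.232, 0.708, 0.4, 0, 1],
    [-0.232, 0.708, 0.4, 0, 1],
    [-0.232, 0.708, 0.4, 0, 1],
    [0, 0, 0, 0, 1],
  ],
  quiet=true,
)

```text
ok
```

```bash
python3 go.py 411.5 -232 14
```

Run:
```python
from m import *
save("wrist","w1");print(camera_params("wrist")["mount"])
for r in trace("wrist","peach_cup")[:1]:print(r["conf"],r["location"])
```

```text
t 3.8 pos [ 413.3 -228.7  119.5] a 2.838 tilt -1.0 grip 0.995 0.0
tool delta [  0.2  -3.9 105.5]
[[   0.    -1.    -0.3   80.3]
 [   1.     0.    -0.     1.7]
 [   0.    -0.3    1.  -162.7]
 [   0.     0.     0.     1. ]]
0.69 [309.6, 256.2]
```

View pics/w1.png

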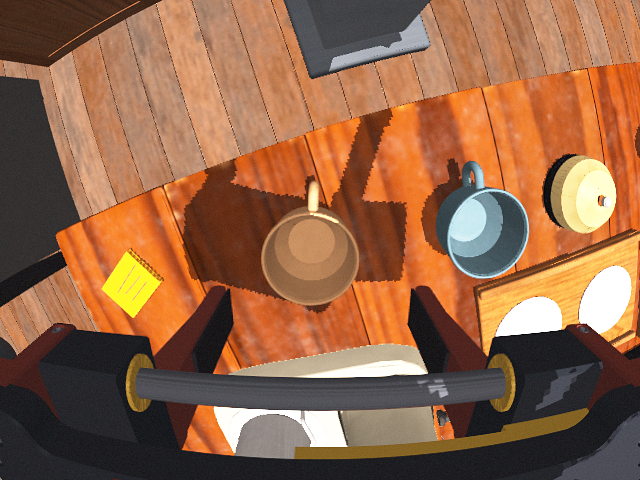

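The wrist view shows the peach cup's rim centred near (310,257), between the finger tips (225 and 415). The ear points straight up, along tool x, so the yaw is right. I'll measure the rim centre by ray.

Add to m.py:
```python
def wr(px,z,s=None):
    s=s or read_state();p=camera_params("wrist");K=np.array(p["K"]);T=np.array(p["mount"])
    v=(np.array(px)-K[:2,2])/K[0,0];r=np.hypot(*v);d=np.r_[v/r*np.sin(r),np.cos(r)]
    M=R.from_rotvec(s["eef_rot"]).as_matrix();o=M@T[:3,3]+s["eef_pos"];d=M@T[:3,:3]@d
    return (o+d*(z-o[2])/d[2])[:2]
```

Run:
```python
from m import *
print("peach",wr((310,257),53),wr((263,257),53),wr((358,257),53))
print("blue",wr((483,231),53),"mat a rough",wr((528,335),10))
```

```bash
python3 go.py 410 -231 14
```

```text
peach [ 410.4 -236.9] [ 401.  -266.8] [ 420.  -206.6]
blue [ 428.7 -117.8] mat a rough [564.6 -67.5]
t 3.9 pos [ 412.7 -232.3  122.5] a 2.835 tilt -1.0 grip 0.997 0.0
tool delta [  2.8   0.4 108.5]
```

In the tool's units: 30 mm is 0.6, -1.6 mm is -0.032.

creep_tool(
  deltas=[
    [0.026, -0.032, 0.6, 0, 1],
    [0, 0, 0.6, 0, 1],
    [0, 0, 0.56, 0, 1],
    [0, 0, 0.4, 0, 1],
    [0, 0, 0, 0, 1],
    [0, 0, 0, 0, 1],
  ],
  only="pos|ft",
)

```text
eef_pos: [410.9, -235.1, 15.9]
ft_force: [-0.0, 0.8, 0.3]
```

creep_tool(
  deltas=[
    [0, 0, 0, 0, 0.4],
    [0, 0, 0, 0, 0.4],
    [0, 0, 0, 0, 0.4],
    [0, 0, 0, 0, 0.4],
    [0, 0, 0, 0, 0.4],
    [0, 0, 0, 0, 0.4],
  ],
  grip_force=20,
)

```text
time_s: 5.1
eef_pos: [411.5, -234.3, 15.6]
eef_rot: [0.483, 3.103, -0.002]
ft_force: [-0.5, -1.6, 4.9]
grip_width: 0.725
grasp_force: 20.0
```

```bash
python3 go.py
```

```text
t 5.1 pos [ 411.5 -234.3   15.6] a 2.833 tilt -1.0 grip 0.725 20.000388385669794
```

In the tool's units: -40 mm is -0.8, -30 mm is -0.6, 0.15 rad / 2 = 0.075.

creep_tool(
  deltas=[
    [0, 0, -0.6, 0, 0.4],
    [0, 0, -0.8, 0, 0.4],
    [0, 0, -0.6, 0, 0.4],
    [0, 0, 0, 0.075, 0.4],
    [0, 0, 0, 0.075, 0.4],
    [0, 0, 0, 0.075, 0.4],
    [0, 0, 0, 0.075, 0.4],
    [0, 0, 0, 0.075, 0.4],
  ],
  only="pos|grip|grasp",
)

```text
eef_pos: [410.5, -233.2, 113.4]
grip_width: 0.724
grasp_force: 20.0
```

creep_tool(
  deltas=[
    [0, 0, 0, 0.075, 0.4],
    [0, 0, 0, 0.075, 0.4],
    [0, 0, 0, 0.075, 0.4],
    [0, 0, 0, 0.03, 0.4],
    [0.86, 0, 0, 0, 0.4],
    [0.86, 0, 0, 0, 0.4],
    [0.86, 0, 0, 0, 0.4],
    [0.84, 0, 0, 0, 0.4],
  ],
  only="pos|grip|grasp",
)

```text
eef_pos: [409.8, -61.0, 113.6]
grip_width: 0.722
grasp_force: 20.0
```

creep_tool(
  deltas=[
    [0, 0.74, 0, 0, 0.4],
    [0, 0.74, 0, 0, 0.4],
    [0, 0.74, 0, 0, 0.4],
    [0, 0.74, 0, 0, 0.4],
    [0, 0, 0, 0, 0.4],
    [0, 0, 0, 0, 0.4],
  ],
  only="pos|grip|grasp",
)

```text
eef_pos: [557.9, -62.2, 112.5]
grip_width: 0.726
grasp_force: 20.0
```

```bash
python3 go.py 560 -63 26
```

Run:
```python
from m import *
save("wrist","w2")
```

```text
t 7.3 pos [557.9 -62.2 112.5] a 1.573 tilt -1.0 grip 0.726 19.999867920123506
tool delta [-0.9  2.4 86.5]
```

View pics/w2.png

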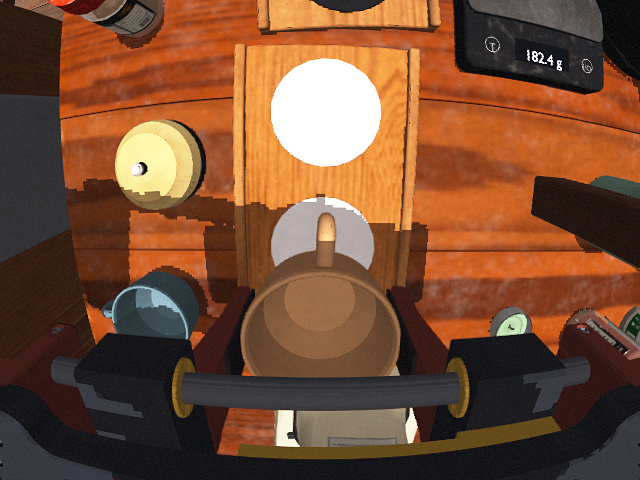

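The peach cup hangs upright, ear towards mat b at (326,112). Mat a shows below it, spanning columns 271–374.

Run:
```python
from m import *
print("mat b",wr((326,112),10),"mat a edges",wr((271,240),10),wr((374,240),10))
```

```text
mat b [563.   36.5] mat a edges [522.3 -57.4] [599.6 -57.2]
```

creep_tool(
  deltas=[
    [-0.02, 0.04, 0.6, 0, 0.4],
    [0, 0, 0.6, 0, 0.4],
    [0, 0, 0.36, 0, 0.4],
    [0, 0, 0.08, 0, 0.4],
    [0, 0, 0, 0, 0.4],
    [0, 0, 0, 0, 0.4],
  ],
  only="pos|ft|grip|grasp",
)

```text
eef_pos: [561.2, -63.7, 34.7]
ft_force: [-0.5, 0.2, -1.3]
grip_width: 0.721
grasp_force: 20.0
```

```bash
python3 go.py 560 -63 26
```

```text
t 8.0 pos [561.2 -63.7  34.7] a 1.573 tilt -1.0 grip 0.721 19.999888111779
tool delta [ 0.7 -1.2  8.6]
```

In the tool's units: 4 mm is 0.08, 2 mm is 0.04.

creep_tool(
  deltas=[
    [0, 0, 0.08, 0, 0.4],
    [0, 0, 0.04, 0, 0.4],
    [0, 0, 0, 0, 0.4],
  ],
  only="pos|ft|grip|grasp",
)

```text
eef_pos: [560.6, -63.5, 26.7]
ft_force: [0.3, 0.4, -1.2]
grip_width: 0.727
grasp_force: 20.0
```

creep_tool(
  deltas=[
    [0, 0, 0.03, 0, 0.4],
    [0, 0, 0, 0, 0.4],
  ],
  only="pos|ft",
)

```text
eef_pos: [560.9, -63.8, 25.8]
ft_force: [-2.3, -0.6, 2.0]
```

In the tool's units: 0.7 mm is 0.014.

creep_tool(
  deltas=[
    [0, 0, 0.014, 0, 0.4],
    [0, 0, 0, 0, 0.4],
    [0, 0, 0, 0, 0.95],
    [0, 0, 0, 0, 0.95],
    [0, 0, 0, 0, 0.95],
    [0, 0, 0, 0, 0.95],
  ],
  only="pos|ft|grip",
)

```text
eef_pos: [560.6, -63.4, 24.2]
ft_force: [-0.1, -0.2, -0.2]
grip_width: 0.947
```

creep_tool(
  deltas=[
    [0, 0, -0.4, 0, 0.95],
    [0, 0, -0.8, 0, 0.95],
    [0, 0, -0.9, 0, 1],
    [0, 0, 0, 0, 1],
  ],
  only="pos|ft|grip",
)

```text
eef_pos: [563.8, -63.9, 137.4]
ft_force: [0.9, -0.6, 0.5]
grip_width: 0.994
```

Run:
```python
from m import *
save("wrist","w3")
k=cv2.getStructuringElement(cv2.MORPH_ELLIPSE,(13,13))
get_image("top")
for t in("blue_cup","peach_cup"):
    m=trace("top",t)[0]["pixels"].astype(np.uint8)
    m=cv2.morphologyEx(m,cv2.MORPH_CLOSE,k);c,r=hullc(cv2.morphologyEx(m,cv2.MORPH_OPEN,k))
    print(t,c,r,at_z("top",c,53),at_z("top",c,63))
```

```bash
python3 go.py
```

```text
blue_cup [381.9 267.6] 13.773623058786647 [ 439.5 -111.2] [ 438.8 -109.5]
t 9.7 pos [560.  -63.4 127.8] a 1.573 tilt -1.0 grip 1.0 0.0Traceback (most recent call last):
  File "<stdin>", line 7, in <module>
  File "m.py", line 5, in hullc
    c=max(cv2.findContours(m.astype(np.uint8),cv2.RETR_EXTERNAL,cv2.CHAIN_APPROX_NONE)[0],key=cv2.contourArea)
ValueError: max() iterable argument is empty
```

View pics/w3.png

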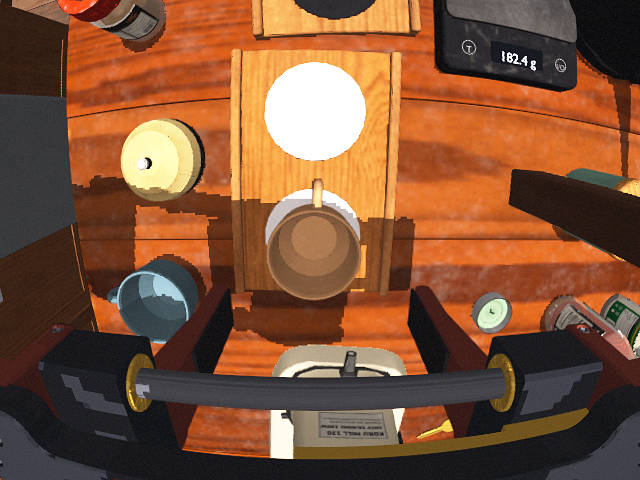

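The peach cup stands upright on mat a: rim centre (314,252), mat edges visible at columns 265–360 and row 188. I'll check its offset before going on to blue.

Run:
```python
from m import *
print("peach",wr((314,252),63),"mat b",wr((315.5,111),10),"mat a l/r/top",wr((266,230),10),wr((360,230),10),wr((313,188),10), "blue", wr((157,297),53))
```

```bash
python3 go.py 430 -112 127
```

```text
peach [557.6 -55.2] mat b [557.8  37. ] mat a l/r/top [518.9 -54.5] [592.7 -54.3] [556.  -21.4] blue [438.3 -94.9]
t 9.7 pos [560.  -63.4 127.8] a 1.573 tilt -1.0 grip 1.0 0.0
tool delta [ -48.4 -130.1    1. ]
```

In the tool's units: -44 mm is -0.88, -43 mm is -0.86, -0.15 rad / 2 = -0.075.

creep_tool(
  deltas=[
    [-0.32, -0.86, 0, 0, 1],
    [-0.32, -0.86, 0, 0, 1],
    [-0.32, -0.88, 0, 0, 1],
    [0, 0, 0, -0.075, 1],
    [0, 0, 0, -0.075, 1],
    [0, 0, 0, -0.075, 1],
    [0, 0, 0, -0.075, 1],
    [0, 0, 0, -0.075, 1],
  ],
  quiet=true,
)

```text
ok
```

creep_tool(
  deltas=[
    [0, 0, 0, -0.075, 1],
    [0, 0, 0, -0.075, 1],
    [0, 0, 0, -0.075, 1],
    [0, 0, 0, -0.075, 1],
    [0, 0, 0, -0.075, 1],
    [0, 0, 0, 0, 1],
    [0, 0, 0, 0, 1],
  ],
  quiet=true,
)

```text
ok
```

```bash
python3 - <<'E'
from m import *
im=save("wrist","w4")
m=trace("wrist","blue_cup")[0]["pixels"].astype(np.uint8)
k=cv2.getStructuringElement(cv2.MORPH_ELLIPSE,(31,31))
m=cv2.morphologyEx(m,cv2.MORPH_CLOSE,k);o=cv2.morphologyEx(m,cv2.MORPH_OPEN,k);c,r=hullc(o)
print(c,r,"blue",wr(c,50)); e=(m>0)&(o==0)
ys,xs=np.nonzero(e&(np.arange(480)[:,None]<c[1]-r));print("ear px",xs.mean(),ys.mean())
E
python3 go.py 430 -112 15.6
```

```text
[320.4 252.6] 47.524391604912594 blue [ 430.  -110.2]
ear px 320.54761904761904 191.52380952380952
t 11.2 pos [ 430.4 -111.7  128.6] a 3.07 tilt -1.0 grip 0.998 0.0
tool delta [  0.2  -0.4 113. ]
```

In the tool's units: 35 mm is 0.7, 30 mm is 0.6.

creep_tool(
  deltas=[
    [0, 0.02, 0.6, 0, 1],
    [0, 0, 0.7, 0, 1],
    [0, 0, 0.6, 0, 1],
    [0, 0, 0.36, 0, 1],
    [0, 0, 0, 0, 1],
    [0, 0, 0, 0, 1],
  ],
  only="pos|ft",
)

```text
eef_pos: [430.8, -110.8, 16.8]
ft_force: [0.0, 0.0, -0.3]
```

creep_tool(
  deltas=[
    [0, 0, 0, 0, 0.4],
    [0, 0, 0, 0, 0.4],
    [0, 0, 0, 0, 0.4],
    [0, 0, 0, 0, 0.4],
    [0, 0, 0, 0, 0.4],
  ],
  grip_force=20,
  only="pos|ft|grip|grasp",
)

```text
eef_pos: [431.4, -111.1, 17.3]
ft_force: [0.6, -0.4, 3.5]
grip_width: 0.725
grasp_force: 20.0
```

```bash
python3 go.py
```

```text
t 12.3 pos [ 431.4 -111.1   17.3] a 3.073 tilt -1.0 grip 0.725 20.00038796089939
```

In the tool's units: -40 mm is -0.8, -35 mm is -0.7, 0.15 rad / 2 = 0.075.

creep_tool(
  deltas=[
    [0, 0, -0.6, 0, 0.4],
    [0, 0, -0.8, 0, 0.4],
    [0, 0, -0.7, 0, 0.4],
    [0, 0, 0, 0.075, 0.4],
    [0, 0, 0, 0.075, 0.4],
    [0, 0, 0, 0.075, 0.4],
    [0, 0, 0, 0.075, 0.4],
    [0, 0, 0, 0.075, 0.4],
  ],
  only="pos|grip|grasp",
)

```text
eef_pos: [430.4, -110.6, 120.8]
grip_width: 0.722
grasp_force: 20.0
```

creep_tool(
  deltas=[
    [0, 0, 0, 0.075, 0.4],
    [0, 0, 0, 0.075, 0.4],
    [0, 0, 0, 0.075, 0.4],
    [0, 0, 0, 0.075, 0.4],
    [0, 0, 0, 0.075, 0.4],
    [0.74, 0.64, 0, 0, 0.4],
    [0.74, 0.64, 0, 0, 0.4],
    [0.74, 0.64, 0, 0, 0.4],
  ],
  only="pos|grip|grasp",
)

```text
eef_pos: [527.2, 1.6, 120.9]
grip_width: 0.725
grasp_force: 20.0
```

creep_tool(
  deltas=[
    [0.74, 0.64, 0, 0, 0.4],
    [0, 0, 0, 0, 0.4],
    [0, 0, 0, 0, 0.4],
    [0, 0, 0, 0, 0.4],
  ],
  only="pos|grip|grasp",
)

```text
eef_pos: [557.9, 36.8, 121.0]
grip_width: 0.725
grasp_force: 20.0
```

```bash
python3 go.py 561 37 27.3
```

```text
t 14.3 pos [557.9  36.8 121. ] a 1.572 tilt -1.0 grip 0.725 19.999786306143505
tool delta [ 0.2  3.2 93.7]
```

In the tool's units: 35 mm is 0.7, 30 mm is 0.6.

creep_tool(
  deltas=[
    [0, 0.06, 0.6, 0, 0.4],
    [0, 0, 0.7, 0, 0.4],
    [0, 0, 0.4, 0, 0.4],
    [0, 0, 0.08, 0, 0.4],
    [0, 0, 0, 0, 0.4],
    [0, 0, 0, 0, 0.4],
    [0, 0, 0.04, 0, 0.4],
    [0, 0, 0, 0, 0.4],
  ],
  only="pos|ft|grip|grasp",
)

```text
eef_pos: [562.1, 37.4, 31.6]
ft_force: [0.6, -0.5, -1.2]
grip_width: 0.723
grasp_force: 20.0
```

creep_tool(
  deltas=[
    [0, 0, 0.02, 0, 0.4],
    [0, 0, 0, 0, 0.4],
  ],
  only="pos|ft",
)

```text
eef_pos: [561.6, 37.6, 29.6]
ft_force: [-0.3, -0.6, -1.6]
```

```bash
python3 go.py
```

```text
t 15.3 pos [561.6  37.6  29.6] a 1.573 tilt -1.0 grip 0.725 19.99984134992701
```

In the tool's units: 2 mm is 0.04, 1 mm is 0.02.

creep_tool(
  deltas=[
    [0, 0, 0.04, 0, 0.4],
    [0, 0, 0, 0, 0.4],
    [0, 0, 0.02, 0, 0.4],
    [0, 0, 0, 0, 0.4],
  ],
  only="pos|ft",
)

```text
eef_pos: [561.7, 37.6, 27.3]
ft_force: [-2.7, 1.2, 4.5]
```

creep_tool(
  deltas=[
    [0, 0, 0.02, 0, 0.4],
    [0, 0, 0, 0, 0.4],
  ],
  only="pos|ft",
)

```text
eef_pos: [561.7, 37.6, 27.3]
ft_force: [-5.3, 1.3, 9.7]
```

In the tool's units: -50 mm is -1, -40 mm is -0.8.

creep_tool(
  deltas=[
    [0, 0, 0, 0, 0.95],
    [0, 0, 0, 0, 0.95],
    [0, 0, 0, 0, 0.95],
    [0, 0, 0, 0, 0.95],
    [0, 0, -0.4, 0, 1],
    [0, 0, -0.8, 0, 1],
    [0, 0, -1, 0, 1],
    [0, 0, -0.4, 0, 1],
  ],
  only="pos|ft|grip",
)

```text
eef_pos: [563.1, 37.5, 160.9]
ft_force: [-0.1, -0.6, 0.2]
grip_width: 0.998
```

creep_tool(
  deltas=[
    [0.452, -0.732, 0, 0, 1],
    [0.452, -0.732, 0, 0, 1],
    [0.452, -0.732, 0, 0, 1],
    [0.452, -0.732, 0, 0, 1],
    [0, 0, 0, 0, 1],
    [0, 0, 0, 0, 1],
  ],
  only="pos|ft|grip",
)

```text
eef_pos: [414.8, 128.0, 155.7]
ft_force: [0.6, 0.7, 0.8]
grip_width: 1.0
```

Run:
```python
from m import *
save("wrist","w5");im=save("top","t5")
```

```bash
python3 go.py 415.3 128 43
```

```text
t 17.4 pos [415.6 127.2 155.4] a 1.572 tilt -1.0 grip 1.0 0.0
tool delta [  0.8  -0.3 112.4]
```

View pics/w5.png

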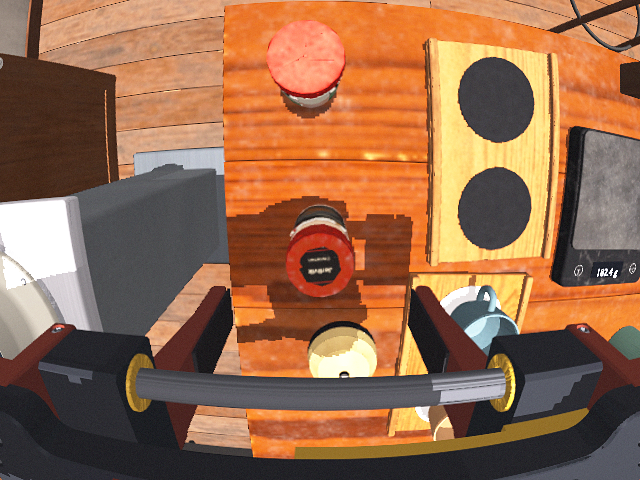

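The cinnamon cap is at (320,262), centred between the fingers. The cocoa cap is at (306,57) and the black mats are at (496,99) and (494,208). The blue cup stands on its mat.

Run:
```python
from m import *
print("cinn",wr((320,262),98),"cocoa",wr((306,57),108),"mats",wr((496,99),10),wr((494.5,208),10))
```

```text
cinn [417.2 131.2] cocoa [409.3 254.3] mats [571.  249.2] [576.1 150.8]
```

creep_tool(
  deltas=[
    [0.02, 0, 0.7, 0, 1],
    [0, 0, 0.7, 0, 1],
    [0, 0, 0.6, 0, 1],
    [0, 0, 0.22, 0, 1],
    [0, 0, 0, 0, 1],
    [0, 0, 0, 0, 1],
  ],
  only="pos|ft",
)

```text
eef_pos: [415.9, 128.4, 45.7]
ft_force: [1.1, 0.0, 0.1]
```

creep_tool(
  deltas=[
    [0, 0, 0, 0, 0.2],
    [0, 0, 0, 0, 0.2],
    [0, 0, 0, 0, 0.2],
    [0, 0, 0, 0, 0.2],
    [0, 0, 0, 0, 0.2],
    [0, 0, 0, 0, 0.2],
    [0, 0, 0, 0, 0.2],
  ],
  grip_force=25,
  only="pos|ft|grip|grasp",
)

```text
eef_pos: [414.9, 128.6, 44.5]
ft_force: [0.5, -0.1, 1.4]
grip_width: 0.494
grasp_force: 25.0
```

```bash
python3 go.py
```

```text
t 18.8 pos [414.9 128.6  44.5] a 1.573 tilt -1.0 grip 0.494 25.000260304659605
```

In the tool's units: 41 mm is 0.82, 5.6 mm is 0.112.

creep_tool(
  deltas=[
    [0, 0, -0.6, 0, 0.2],
    [0, 0, -0.8, 0, 0.2],
    [0.112, 0.8, 0, 0, 0.2],
    [0.112, 0.8, 0, 0, 0.2],
    [0.112, 0.8, 0, 0, 0.2],
    [0.112, 0.82, 0, 0, 0.2],
    [0, 0, 0, 0, 0.2],
    [0, 0, 0, 0, 0.2],
  ],
  only="pos|grip|grasp",
)

```text
eef_pos: [575.5, 151.1, 112.5]
grip_width: 0.498
grasp_force: 25.0
```

```bash
python3 go.py 576 151 56
```

```text
t 19.6 pos [575.5 151.1 112.5] a 1.573 tilt -1.0 grip 0.498 24.99988528434187
tool delta [-0.1  0.7 56.5]
```

In the tool's units: 30 mm is 0.6, 21 mm is 0.42.

creep_tool(
  deltas=[
    [0, 0, 0.6, 0, 0.2],
    [0, 0, 0.42, 0, 0.2],
    [0, 0, 0.06, 0, 0.2],
    [0, 0, 0, 0, 0.2],
    [0, 0, 0, 0, 0.2],
    [0, 0, 0.03, 0, 0.2],
    [0, 0, 0, 0, 0.2],
  ],
  only="pos|ft|grip|grasp",
)

```text
eef_pos: [576.3, 151.4, 60.1]
ft_force: [0.4, -0.6, -0.8]
grip_width: 0.499
grasp_force: 25.0
```

creep_tool(
  deltas=[
    [0, 0, 0.02, 0, 0.2],
    [0, 0, 0, 0, 0.2],
  ],
  only="pos|ft",
)

```text
eef_pos: [575.9, 151.3, 58.0]
ft_force: [1.0, 0.6, 0.0]
```

creep_tool(
  deltas=[
    [0, 0, 0.02, 0, 0.2],
    [0, 0, 0, 0, 0.2],
  ],
  only="pos|ft",
)

```text
eef_pos: [575.8, 151.3, 56.7]
ft_force: [0.4, 0.1, -1.5]
```

In the tool's units: 1 mm is 0.02.

creep_tool(
  deltas=[
    [0, 0, 0.02, 0, 0.2],
    [0, 0, 0, 0, 0.2],
    [0, 0, 0.02, 0, 0.2],
    [0, 0, 0, 0, 0.2],
  ],
  only="pos|ft",
)

```text
eef_pos: [575.8, 151.3, 54.7]
ft_force: [-0.4, 0.4, -1.5]
```

creep_tool(
  deltas=[
    [0, 0, 0.014, 0, 0.2],
    [0, 0, 0, 0, 0.2],
  ],
  only="pos|ft",
)

```text
eef_pos: [576.0, 151.3, 54.5]
ft_force: [0.0, -0.1, 0.8]
```

In the tool's units: 0.6 mm is 0.012.

creep_tool(
  deltas=[
    [0, 0, 0.012, 0, 0.2],
    [0, 0, 0, 0, 0.2],
    [0, 0, 0, 0, 0.9],
    [0, 0, 0, 0, 0.9],
    [0, 0, 0, 0, 0.9],
    [0, 0, 0, 0, 0.9],
    [0, 0, 0, 0, 0.9],
  ],
  only="pos|ft|grip",
)

```text
eef_pos: [575.9, 151.3, 53.4]
ft_force: [-0.4, -0.3, 0.3]
grip_width: 0.888
```

creep_tool(
  deltas=[
    [0, 0, -0.6, 0, 1],
    [0, 0, -0.8, 0, 1],
    [0, 0, -0.8, 0, 1],
    [0.52, -0.84, 0, 0, 1],
    [0.52, -0.84, 0, 0, 1],
    [0.52, -0.84, 0, 0, 1],
    [0.54, -0.84, 0, 0, 1],
    [0, 0, 0, 0, 1],
  ],
  only="pos|ft",
)

```text
eef_pos: [404.0, 258.8, 164.3]
ft_force: [0.8, 0.5, 0.6]
```

creep_tool(
  deltas=[
    [0, 0, 0, 0, 1],
  ],
  quiet=true,
)

```text
ok
```

Run:
```python
from m import *
save("wrist","w6")
```

```bash
python3 go.py 408 256.5 50
```

```text
t 22.9 pos [407.9 256.  163.8] a 1.574 tilt -1.0 grip 1.0 0.0
tool delta [  0.5  -0.  113.8]
```

View pics/w6.png

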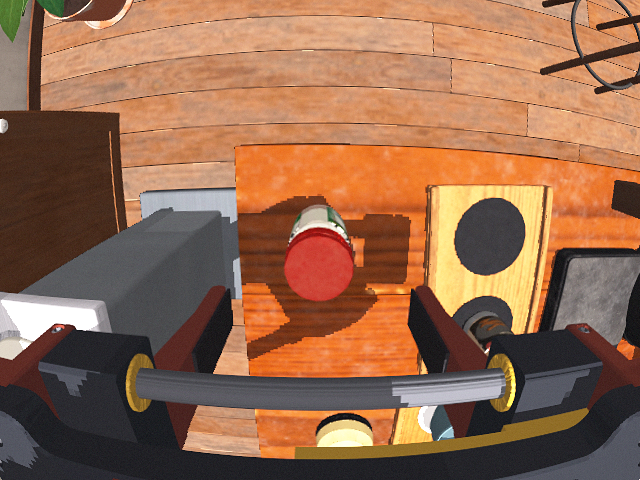

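The cocoa cap is at (319,266), centred between the fingers. Mat b is at (489,236), and cinnamon stands on mat a.

Run:
```python
from m import *
print(wr((319,266),108),wr((489.5,236),10))
```

```text
[409.  257.8] [570.9 250.9]
```

creep_tool(
  deltas=[
    [0.02, 0, 0.7, 0, 1],
    [0, 0, 0.7, 0, 1],
    [0, 0, 0.6, 0, 1],
    [0, 0, 0.24, 0, 1],
    [0, 0, 0, 0, 1],
    [0, 0, 0, 0, 1],
  ],
  only="pos|ft",
)

```text
eef_pos: [408.8, 256.9, 52.9]
ft_force: [0.6, -0.6, 0.4]
```

creep_tool(
  deltas=[
    [0, 0, 0, 0, 0.2],
    [0, 0, 0, 0, 0.2],
    [0, 0, 0, 0, 0.2],
    [0, 0, 0, 0, 0.2],
    [0, 0, 0, 0, 0.2],
    [0, 0, 0, 0, 0.2],
    [0, 0, 0, 0, 0.2],
  ],
  grip_force=25,
  only="pos|ft|grip|grasp",
)

```text
eef_pos: [407.6, 257.0, 51.8]
ft_force: [-1.7, 0.0, 1.0]
grip_width: 0.508
grasp_force: 25.0
```

```bash
python3 go.py
```

```text
t 24.2 pos [407.6 257.   51.8] a 1.573 tilt -1.0 grip 0.508 24.978697031037882
```

In the tool's units: 41 mm is 0.82, -40 mm is -0.8.

creep_tool(
  deltas=[
    [0, 0, -0.6, 0, 0.2],
    [0, 0, -0.8, 0, 0.2],
    [-0.03, 0.82, 0, 0, 0.2],
    [-0.03, 0.82, 0, 0, 0.2],
    [-0.03, 0.82, 0, 0, 0.2],
    [-0.04, 0.82, 0, 0, 0.2],
    [0, 0, 0, 0, 0.2],
    [0, 0, 0, 0, 0.2],
  ],
  only="pos|grip|grasp",
)

```text
eef_pos: [571.6, 250.4, 119.7]
grip_width: 0.505
grasp_force: 25.0
```

creep_tool(
  deltas=[
    [0, 0, 0.6, 0, 0.2],
    [0, 0, 0.44, 0, 0.2],
    [0, 0, 0.06, 0, 0.2],
    [0, 0, 0, 0, 0.2],
    [0, 0, 0, 0, 0.2],
  ],
  only="pos|ft|grip|grasp",
)

```text
eef_pos: [572.0, 251.3, 68.8]
ft_force: [0.4, 1.1, -0.7]
grip_width: 0.505
grasp_force: 25.0
```

```bash
python3 go.py 571 250.3 61.8
```

```text
t 25.5 pos [572.  251.3  68.8] a 1.573 tilt -1.0 grip 0.505 24.97677209379617
tool delta [-1. -1.  7.]
```

In the tool's units: 3 mm is 0.06, 2 mm is 0.04.

creep_tool(
  deltas=[
    [-0.02, -0.02, 0.06, 0, 0.2],
    [0, 0, 0.04, 0, 0.2],
    [0, 0, 0, 0, 0.2],
    [0, 0, 0, 0, 0.2],
  ],
  only="pos|ft",
)

```text
eef_pos: [570.7, 249.8, 61.8]
ft_force: [0.4, -1.1, -0.7]
```

creep_tool(
  deltas=[
    [0, 0, 0.02, 0, 0.2],
    [0, 0, 0, 0, 0.2],
  ],
  only="pos|ft",
)

```text
eef_pos: [570.8, 249.9, 61.8]
ft_force: [-2.2, -1.1, 4.4]
```

creep_tool(
  deltas=[
    [0, 0, 0.014, 0, 0.2],
    [0, 0, 0, 0, 0.2],
  ],
  only="pos|ft",
)

```text
eef_pos: [570.8, 249.9, 61.7]
ft_force: [-4.0, -1.0, 8.2]
```

Contact. Release, lift, and move back clear so the fixed cameras can see.

creep_tool(
  deltas=[
    [0, 0, 0, 0, 0.9],
    [0, 0, 0, 0, 0.9],
    [0, 0, 0, 0, 0.9],
    [0, 0, 0, 0, 0.9],
    [0, 0, 0, 0, 0.9],
  ],
  only="pos|ft|grip",
)

```text
eef_pos: [570.7, 249.7, 59.6]
ft_force: [0.0, 0.2, 0.3]
grip_width: 0.888
```

creep_tool(
  deltas=[
    [0, 0, -0.6, 0, 1],
    [0, 0, -0.8, 0, 1],
    [0, 0, -0.8, 0, 1],
    [0, 0, -0.8, 0, 1],
    [0, -0.9, 0, 0, 1],
    [0, -0.9, 0, 0, 1],
    [0, -0.9, 0, 0, 1],
    [0, -0.9, 0, 0, 1],
  ],
  only="pos|ft",
)

```text
eef_pos: [389.2, 249.3, 209.8]
ft_force: [0.1, 1.6, 0.6]
```

creep_tool(
  deltas=[
    [0.8, 0, 0, 0, 1],
    [0.8, 0, 0, 0, 1],
    [0, 0, 0, 0, 1],
    [0, 0, 0, 0, 1],
  ],
  only="pos|ft",
)

```text
eef_pos: [390.2, 329.8, 209.7]
ft_force: [0.6, -0.2, -0.1]
```

Run:
```python
from m import *
for c,y0,y1,x0,x1 in(("top",150,320,150,480),("scene",150,350,170,450)):
    im=save(c,c+"9");a=cv2.imread(f"pics/{c}9.png")[y0:y1,x0:x1];cv2.imwrite(f"pics/{c}9c.png",cv2.resize(a,None,fx=2.4,fy=2.4,interpolation=cv2.INTER_CUBIC))
```

```text
(no output)
```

View pics/top9c.png

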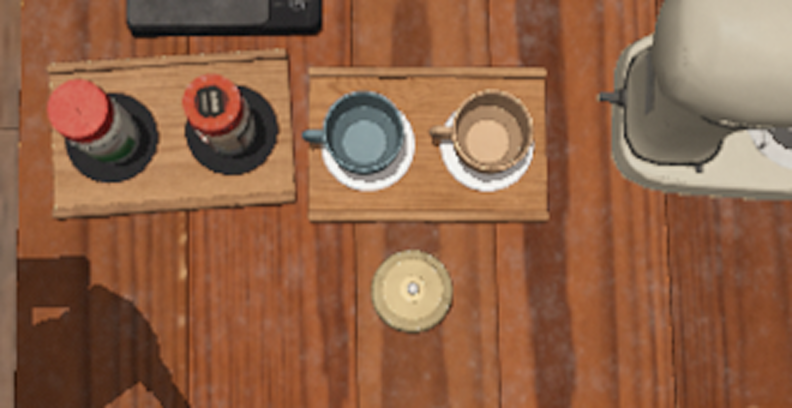

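View pics/scene9c.png

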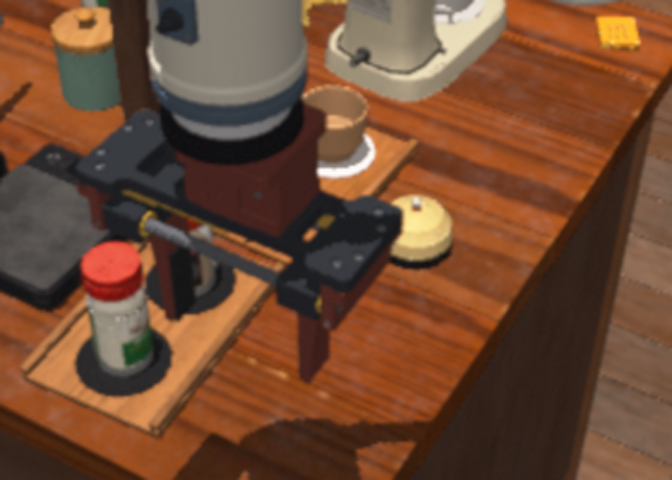

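The top crop shows all four standing upright on their mats: cocoa cap (79,109), cinnamon cap (211,103), blue rim (365,132), peach rim (493,131). The bell is unmoved. The scene crop shows cocoa and peach upright on their mats.

Run:
```python
from m import *
for n,p,z,m in(("cocoa",(79,109),118,(570.7,250.5)),("cinn",(211,103),108,(575.5,150.9)),("blue",(365,132),63,(561.6,37.1)),("peach",(493,131),63,(559.8,-62.5))):
    print(n,at_z("top",(p[0]/2.4+150,p[1]/2.4+150),z)-m)
print(read_state()["time_s"])
```

```text
cocoa [-1.5 -4. ]
cinn [-0.8  0.7]
blue [-1.3  0.7]
peach [-0.3 -0.9]
28.1
```

All within 5 mm of their mat centres.

```bash
python3 -c "from rig import *;print(finish_job())"
```

```text
the job is handed in; nothing more can be done
None
```

The job is handed in at about 28 s: both cups stand upright on the white mats and both jars on the black mats, each within about 5 mm of its mat centre in the last top view, with the bell where it stood; the judge's verdict was not shown.

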